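Show the trainee the connector repair

TASK

Show a trainee a repair by pointing, in this order: the white connector on the blue circuit board (the faulty part), then the yellow reel of copper desoldering braid (takes the old solder off), then the blue solder spool (for the new joint). Each time bring the fingertips, pointing down, to two or three centimetres straight above the middle of the thing and keep still there for two seconds, and finish the program still pointing at the spool. Touch nothing on the bench, and raise the hand well up between the points so that you never point at the other boards, the tape roll or the tip cleaner.

Things in the scene. Friction and masses are not known exactly. Their poses are not given: they have to be found in the camera images.
- blue_board_connector (a point): Middle of the top of the white plastic connector (a bar 6 mm by 24 mm along the board's y), 18 mm above the bench. It lies 20 mm (x -19, y +7) from the board's middle, near one long edge. x and y are the board's (y along its long side). The board is the blue one, 50 x 70 mm, fixed on a loose grey carrier plate 62 x 82 x 8 mm. The faulty part, shown first. The robot points with the spot midway between its fingertips.
- braid_reel_top (a point): Centre of the top of the reel of desoldering braid: a yellow plastic reel 44 mm across and 12 mm high with copper braid wound in it, lying flat and loose on the bench; this point is on its axis, 12 mm above the bench, z up. Shown second. The amber ring far to the left behind the microscope is not it.
- solder_spool_top (a point): Centre of the top of the solder spool: blue flanges with silver-white wire between, 56 mm across and 42 mm high, standing loose on its flat side; this point is on its axis, 42 mm above the bench, z up. Shown last.
- green_board_small_connector (a point): Middle of the top of the white plastic connector (a bar 7 mm by 29 mm along y), 18 mm above the bench. It lies 23 mm (x -21, y +8) from the board's middle, near one long edge. x and y are the board's (y along its long side). Board: green, 55 x 85 mm, a good one, fixed on a loose grey plate 67 x 97 x 8 mm; do not point at it.
- green_board_large_connector (a point): Middle of the top of the white plastic connector (a bar 6 mm by 34 mm along y), 18 mm above the bench. It lies 31 mm (x -29, y +10) from the board's middle, near one long edge. x and y are the board's (y along its long side). Board: green, 70 x 100 mm, a good one, fixed on a loose grey plate 82 x 112 x 8 mm; do not point at it.
- tape_roll_top (a point): Centre of the top plane of an amber tape roll with a white rim and open middle, 68 mm across, 14 mm high, lying loose; this point is on its axis, 14 mm above the bench. A bystander.
- tip_cleaner_top (a point): Centre of the top of a round yellow cup of brass wool (tip cleaner), 55 mm across, 37 mm high, loose; this point is on its axis, 37 mm above the bench. A bystander.
- scanner_handle_tip (a point): Front end of the handle of the black hand scanner that rests in its fixed stand at the back of the bench: the nearest point of it to the robot, 125 mm up. The handle is 42 mm wide (y); from here it rises away from the robot to 258 mm, 120 mm farther back. Keep clear of it. The black soldering station on the near side of it is 94 mm high; a lamp pole stands at the bench's right, behind the red tray.
Mind the look-alikes: they are no part of the job. Of the things that look like the part that bears braid_reel_top, the larger one is meant.

How it is judged:
By the outcome, as a careful person would: the job done as asked, in the order asked, and still so for the second after the job is handed in, with the robot touching nothing.
It also fails if it takes over 64 s, if anything falls off the work surface, if the arm or the gripper's body presses on something with over 40 N, if the wrist force passes 120 N, or if a joint passes its speed limit or range.

ROBOT

A 7-joint arm with a two-finger parallel gripper is mounted at the origin on a cart in front of the work surface, level with it; the furniture and walls round the work are solid. World frame = base frame: x ahead of the robot, y to its left, z up, the work surface at z = 0. Lengths are in m, angles in rad, forces in N, time in s.
With the tool pointing down it reaches from about 0.35 to 0.9 m from the base axis. Payload 8.1 kg.
Tool frame: the origin (TCP) lies midway between the tips of the shut fingers; the grasp point (between the pads) lies arm.tcp_to_grasp behind it (arm.tcp_to_grasp is the distance from the TCP to the grasp point, in m); z points along the fingers, y is the line along which they close (so a half turn about z gives the same grasp; the last joint's range is limited). The gripper opens to 92 mm and grips with 3 to 60 N. Pads are 19 mm wide; open, the fingers measure 130 mm over their backs; the gripper's body (75 mm by 190 mm) begins 47 mm behind the grasp point.
Start: joints at [-1.34, 0.434, 0.025, 1.573, -0.012, 1.134, -0.075], TCP at [0.205, 0.591, 0.227] pointing down, gripper open.
Joint ranges: [-2.62, 2.62], [-0.44, 2.09], [-1.27, 1.32], [0.08, 2.57], [-1.32, 4.46], [0.12, 2], [-2.74, 2.74]. Speed limits (rad/s): [2.22, 2.22, 3.01, 3.01, 3.14, 3.14, 3.14].

INTERFACE

Orientations are given as a rotation vector (axis times angle).
In Python, from cell import observe, get_image, arm gives the robot as it stands. The module is installed in compiled form; this text tells all that it offers.
- The arm moves only by the tool drive_tool, never from a script. Its argument "steps" is a list of rows, each a list of 5 numbers: the closure, from 0 (fully open) to 1 (shut), then the shift along the world's x, y, z in mm, then the turn about the world's z in rad. In form: [[hand, x, y, z, roll], ...]. A call has 1 to 20 rows; each row shifts and turns the commanded pose from where the row before left it; what a row does not reach is not made up. A row lasts 1/12 s, in which the tool goes at most 41.7 mm and 7.16 degrees, less where a joint would pass 70% of its speed; a pose out of reach is approached as far as the arm can. A call with a gripper value outside its range is refused whole. The fingers move at their own pace and stop on an object; "grip_force" is the grip in N (left out, the last holds). Time passes only in rows, so rows that do not move let the fingers close. It gives the time, the measured TCP pose, the force, the opening and the grip force at its end, in the units of the state.
- observe(): the state, without advancing time (a new reading comes with each control period).
- get_image(name): name is "scene" or "top" or "wrist"; returns a dict with "image" (384x512x3 uint8, red, green, blue), "vfov" (degrees; the focal length in pixels is half the picture's height over the tangent of half this angle, whatever the lens; pixels are square), "cx", "cy" (the principal point, pixels), "xyz" and "attitude" of the camera in the world. Camera axes: x right, y down, z forward; pixel columns grow to the right and rows downward; lengths in m; the calibration is good to about 2 mm. The wrist camera is an equidistant fisheye: a pixel r from the principal point sees the ray r / f radians off the axis. A picture is of the moment at which its call begins. There is no depth.
- arm.sign_off(): hands the job in; it is judged then, once.
The state is a dict: "clock": time; "joints": joint angles; "dq": joint speeds; "joint_efforts": joint torques, N m; "position": TCP position; "ee_rot": TCP orientation; "force": force on the tool from outside, world axes, zero at the start; "ft_torque": the same for the moment, N m; "width": opening from 0.0 (shut) to 1.0 (fully open); "gripper_force": force on a finger pad.
Only numpy, scipy, OpenCV 4.12 (cv2) and the standard library are available. Lean on these libraries where they do the work, as an engineer would, in place of code of your own. Each camera call takes 0.05 s, during which the arm holds its last target. There are 200 camera calls.

## Working session

There is one attempt and no reset: what is moved stays moved. The work goes in short steps, Python scripts to look and compute and a tool call to move; the robot and the scene stay as the last step left them, time stands still between calls to the robot, and variables do not carry over. Pictures are saved under pics/ and viewed, at most 10 in all, crops included, and the job is handed in when it is done.

Besides the shell and the picture viewer there is one more tool, called by a JSON object that holds its "api" and its "payload". drive_tool: Moves the arm, as the interface text tells. Its arguments: {"type":"object","properties":{"steps":{"type":"array"},"grip_force":{"type":"number"}},"required":["steps"]}

```bash
mkdir -p pics; cat > h.py <<'E'
import numpy as np, cv2
from cell import observe, get_image, arm
from scipy.spatial.transform import Rotation as R
def grab(n):
    d=get_image(n); return d
def ray(d,u,v):
    f=192/np.tan(np.radians(d['vfov'])/2)
    a=np.array(d['attitude'],float)
    M=a if a.shape==(3,3) else R.from_rotvec(a).as_matrix()
    return np.array(d['xyz']), M@np.array([(u-d['cx'])/f,(v-d['cy'])/f,1.])
def hit(d,u,v,z):
    o,r=ray(d,u,v); return (o+r*(z-o[2])/r[2])[:2].round(4)
E
python3 - <<'E'
from h import *
import pickle
s={}
for n in ('scene','top'):
    d=grab(n); s[n]=d
    cv2.imwrite(f'pics/{n}0.png',cv2.resize(d['image'][:,:,::-1],None,fx=1.5,fy=1.5,interpolation=cv2.INTER_CUBIC))
    print(n,{k:d[k] for k in d if k!='image'})
pickle.dump(s,open('s.pkl','wb'))
o=observe();print(o['clock'],o['position'],o['ee_rot'],o['width'],arm.tcp_to_grasp)
E
```

```text
scene {'vfov': 46.44006704840957, 'cx': 251.0917067295418, 'cy': 195.57005835815895, 'xyz': array([ 0.2201618 , -0.55426217,  0.78749384]), 'attitude': array([-2.31479694,  0.56234935, -0.24191602])}
top {'vfov': 44.16885337652691, 'cx': 257.1095873130777, 'cy': 194.77789704378569, 'xyz': array([0.33347893, 0.01864664, 1.11699372]), 'attitude': array([-2.10980516,  2.10880912, -0.18245262])}
0.1 [0.20468027 0.59005006 0.2260364 ] [-5.22023237e-01 -3.09782076e+00  2.21524175e-03] 0.998569317699775 0.0188
```

View pics/top0.png

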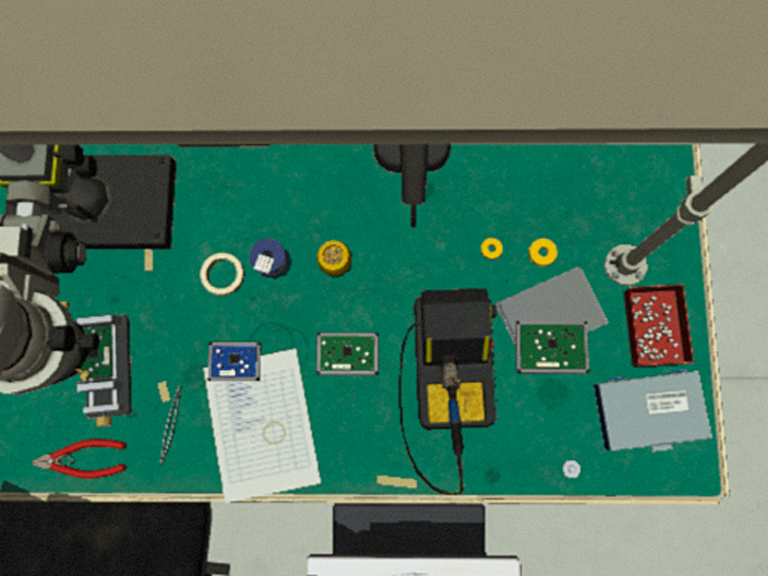

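View pics/scene0.png

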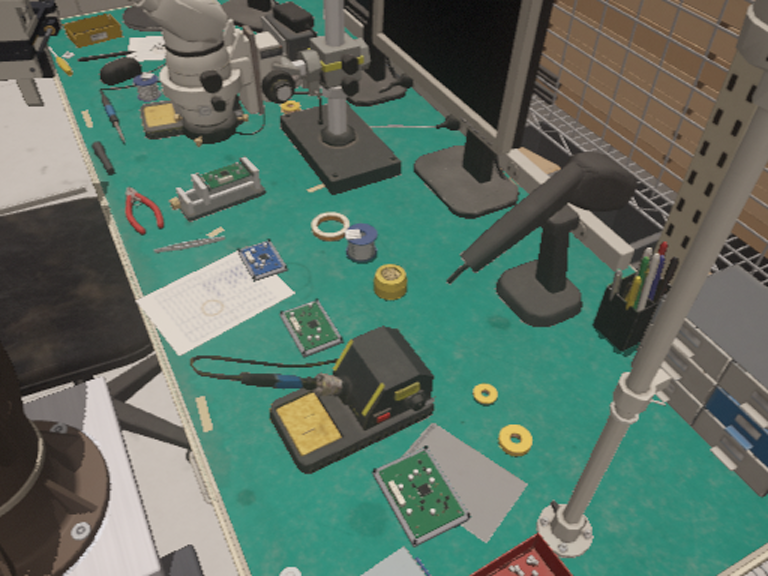

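The top view shows the blue board at (234,361) in the 1.5x picture. The spool is at (268,258), with a white label on its top. There are two yellow reels: small at (491,248) and large at (543,251). The task means the larger one, and I'll check that by measuring its diameter (44 mm). The tape roll (222,273), tip cleaner (334,257) and green boards (348,353) and (553,347) are bystanders.

```bash
python3 - <<'E'
from h import *
import pickle
s=pickle.load(open('s.pkl','rb'))
def blobs(d,lo,hi,z,box,name,minA=15):
    hsv=cv2.cvtColor(d['image'],cv2.COLOR_RGB2HSV); m=cv2.inRange(hsv,lo,hi)
    mm=np.zeros_like(m);x0,y0,x1,y1=box;mm[y0:y1,x0:x1]=m[y0:y1,x0:x1]
    for c in cv2.findContours(mm,cv2.RETR_EXTERNAL,cv2.CHAIN_APPROX_NONE)[0]:
        if cv2.contourArea(c)<minA: continue
        P=np.array([hit(d,*p,z) for p in c[:,0].astype(float)],np.float32)
        (cx,cy),(w,h),a=cv2.minAreaRect(P*1000)
        (ex,ey),er=cv2.minEnclosingCircle(P*1000)
        print(name,c[:,0].mean(0).round(1),'rect mm',np.round([cx,cy,w,h,a],1),'circ',np.round([ex,ey,2*er],1))
t,sc=s['top'],s['scene']
Y=((20,120,120),(32,255,255));B=((105,90,40),(130,255,255));W=((0,0,170),(179,60,255))
blobs(t,*Y,.012,(300,150,400,185),'top reel'); blobs(sc,*Y,.012,(300,240,370,320),'sc reel')
blobs(t,*B,.01,(130,220,180,260),'top board'); blobs(sc,*B,.01,(150,155,200,190),'sc board')
blobs(t,*W,.018,(138,228,175,256),'top conn',3); blobs(sc,*W,.018,(155,155,195,190),'sc conn',3)
blobs(t,*B,.042,(160,150,200,190),'top spool'); blobs(sc,*B,.042,(220,140,260,180),'sc spool')
a=cv2.resize(t['image'][215:265,130:185,::-1],(400,364),interpolation=cv2.INTER_CUBIC)
b=cv2.resize(sc['image'][140:200,150:260,::-1],(667,364),interpolation=cv2.INTER_CUBIC)[:,:390]
c=cv2.resize(t['image'][150:190,155:215,::-1],(400,230),interpolation=cv2.INTER_CUBIC)
e=cv2.resize(t['image'][145:185,310:385,::-1],(390,230),interpolation=cv2.INTER_CUBIC)
cv2.imwrite('pics/c1.png',np.vstack([np.hstack([a,b]),np.hstack([c,e])]))
E
```

```text
top reel [361.8 167.4] rect mm [ 617.4 -207.7   43.1   42.    90. ] circ [ 617.5 -207.3   44.7]
top reel [327.5 165.1] rect mm [ 622.7 -125.6   31.2   32.4   88.6] circ [ 623.3 -125.3   34.4]
sc reel [343.  293.2] rect mm [ 615.1 -211.4   46.    41.7   31.4] circ [ 614.8 -211.8   47.5]
sc reel [323.2 262.1] rect mm [ 621.5 -130.4   32.2   29.7   56.6] circ [ 621.7 -130.7   33.4]
top board [155.1 240.6] rect mm [442.5 282.2  69.3  44.7  90. ] circ [442.5 282.   80.2]
sc board [174.9 172.4] rect mm [441.4 279.   68.2  45.8  89.5] circ [441.  277.2  72.5]
top conn [151.3 248. ] rect mm [425.3 289.9  23.3   7.   90. ] circ [423.7 289.9  23.6]
top conn [161.6 251.6] rect mm [427.5 278.3  41.8  84.    1.9] circ [427.4 277.6  92.6]
sc conn [165.6 169.9] rect mm [422.6 285.6   7.3  22.4   2.6] circ [420.4 285.5  22.5]
sc conn [167.8 183. ] rect mm [405.1 241.1  59.4 121.8  23.8] circ [426.3 250.4 121.8]
top spool [178.3 169.3] rect mm [607.1 227.8  53.8  49.2  67.1] circ [604.8 227.9  55.5]
```

View pics/c1.png

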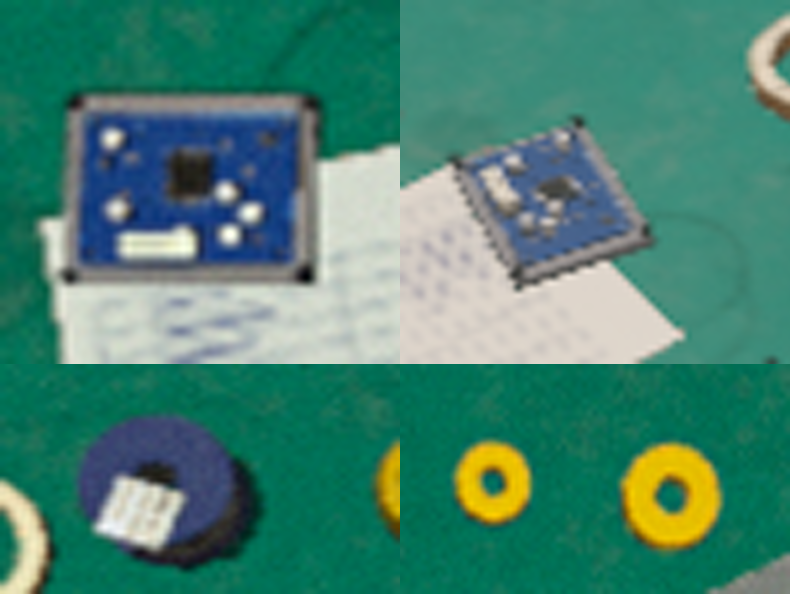

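The crops match the description. The large reel measures about 44 mm (the small one is 33 mm). The white connector bar is 23x7 mm at about (0.4235, 0.2885), which agrees with board centre + (-19, +7). The spool flange is about 55.5 mm across at (0.605, 0.228). Before moving I'll check where the tall obstacles are.

```bash
python3 - <<'E'
from h import *
import pickle
t=pickle.load(open('s.pkl','rb'))['top']
print('handle tip',hit(t,275,150,.125)); print('pole base',hit(t,417,176,.01)); print('pole up',[ (z,hit(t,461,140,z)) for z in (.1,.2,.3)])
print('shelf edge',[(z,hit(t,257,93,z)) for z in (.3,.5,.7)])
print('microscope right',[hit(t,65,215,z) for z in (.05,.2,.35)],'station',hit(t,277,195,.094),hit(t,330,285,.05))
print('spool hole',hit(t,178.5,169.2,.042))
E
```

```text
handle tip [0.6281 0.0022]
pole base [ 0.5966 -0.338 ]
pole up [(0.1, array([ 0.657 , -0.4111])), (0.2, array([ 0.6252, -0.3688])), (0.3, array([ 0.5934, -0.3266]))]
shelf edge [(0.3, array([0.6851, 0.0376])), (0.5, array([0.599, 0.033])), (0.7, array([0.5129, 0.0283]))]
microscope right [array([0.497 , 0.4844]), array([0.474 , 0.4189]), array([0.451 , 0.3534])] station [ 0.5344 -0.0023] [ 0.3403 -0.119 ]
spool hole [0.6068 0.2276]
```

{"api": "drive_tool", "payload": {"steps": [[1, 0, 0, 30, 0], [1, 0, -40, 10, 0], [1, 0, -40, 10, 0], [1, 0, -40, 10, 0], [1, 0, -40, 0, -0.1], [1, 0, -40, 0, -0.1], [1, 10, -38, 0, -0.1], [1, 25, -30, 0, -0.1], [1, 30, -20, 0, -0.1], [1, 30, -14, 0, -0.1], [1, 30, 0, 0, -0.05], [1, 30, 0, 0, 0], [1, 30, 0, 0, 0], [1, 30, 0, 0, 0], [1, 4, 0, 0, 0], [1, 0, 0, 0, 0], [1, 0, 0, 0, 0], [1, 0, 0, 0, 0]]}}

```text
clock: 1.6
position: [0.4224, 0.2887, 0.2865]
ee_rot: [-1.482, -2.769, 0.001]
force: [-0.5, -0.7, -0.5]
width: -0.001
gripper_force: 0.0
```

```bash
python3 - <<'E'
from h import *
d=grab('wrist'); im=d['image']; print(d['vfov'],d['xyz'],d['attitude'],observe()['position'])
f=192/np.tan(np.radians(d['vfov'])/2)
M=R.from_rotvec(d['attitude']).as_matrix()
def proj(p):
    c=M.T@(np.array(p)-d['xyz']); th=np.arctan2(np.hypot(*c[:2]),c[2]); u=c[:2]/np.hypot(*c[:2])*th*f
    return u[0]+d['cx'],u[1]+d['cy']
o=im[:,:,::-1].copy()
for p in [(.4235,.2885,.018),(.606,.228,.042)]:
    q=proj(p);print(p,np.round(q,1)); cv2.circle(o,tuple(int(round(x)) for x in q),3,(0,0,255),1)
cv2.imwrite('pics/w1.png',cv2.resize(o,None,fx=1.5,fy=1.5,interpolation=cv2.INTER_CUBIC))
E
```

```text
65.70646984690485 [0.37841344 0.35439859 0.44417676] [2.73372981 0.82883073 0.12238165] [0.42242175 0.28881847 0.28671506]
(0.4235, 0.2885, 0.018) [258.7 159.4]
(0.606, 0.228, 0.042) [333.4 258.2]
```

View pics/w1.png

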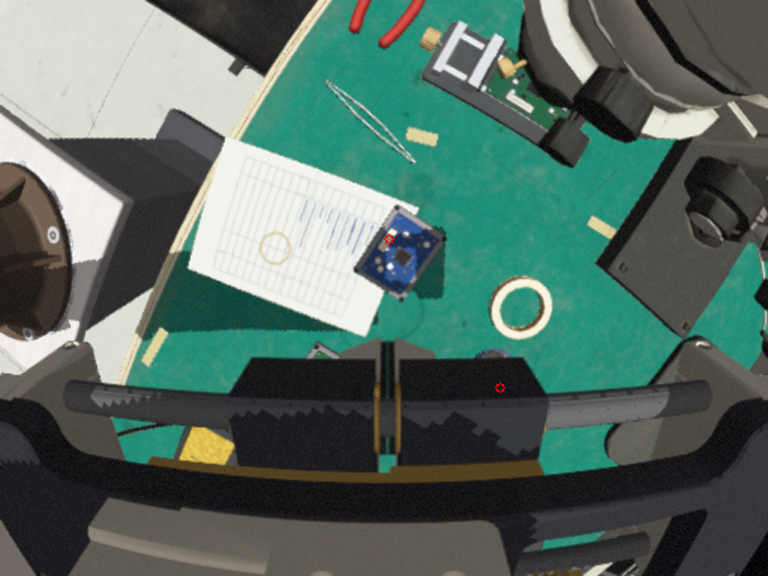

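In the wrist view the predicted point lands on the white connector (389,239). Next I descend to 25 mm above it.

{"api": "drive_tool", "payload": {"steps": [[1, 1, 0, -35, 0], [1, 0, 0, -35, 0], [1, 0, 0, -35, 0], [1, 0, 0, -35, 0], [1, 0, 0, -30, 0], [1, 0, 0, -25, 0], [1, 0, 0, -20, 0], [1, 0, 0, -14, 0], [1, 0, 0, -9, 0], [1, 0, 0, -5, 0], [1, 0, 0, 0, 0], [1, 0, 0, 0, 0], [1, 0, 0, 0, 0], [1, 0, 0, 0, 0], [1, 0, 0, 0, 0], [1, 0, 0, 0, 0]]}}

```text
clock: 2.98
position: [0.425, 0.2887, 0.0442]
ee_rot: [1.484, 2.769, 0.001]
force: [-0.6, 0.8, 0.4]
width: 0.004
gripper_force: 0.0
```

{"api": "drive_tool", "payload": {"steps": [[1, 0, 0, 0, 0], [1, 0, 0, 0, 0], [1, 0, 0, 0, 0], [1, 0, 0, 0, 0], [1, 0, 0, 0, 0], [1, 0, 0, 0, 0], [1, 0, 0, 0, 0], [1, 0, 0, 0, 0], [1, 0, 0, 0, 0], [1, 0, 0, 0, 0], [1, 0, 0, 0, 0], [1, 0, 0, 0, 0], [1, 0, 0, 0, 0], [1, 0, 0, 0, 0], [1, 0, 0, 0, 0], [1, 0, 0, 0, 0], [1, 0, 0, 0, 0], [1, 0, 0, 0, 0], [1, 0, 0, 0, 0], [1, 0, 0, 0, 0]]}}

```text
clock: 4.65
position: [0.4248, 0.2885, 0.0438]
ee_rot: [1.484, 2.769, -0.0]
force: [0.3, -0.1, -0.2]
width: 0.003
gripper_force: 0.0
```

{"api": "drive_tool", "payload": {"steps": [[1, 0, 0, 0, 0], [1, 0, 0, 0, 0], [1, 0, 0, 0, 0], [1, 0, 0, 0, 0], [1, 0, 0, 0, 0], [1, 0, 0, 0, 0], [1, 0, 0, 0, 0], [1, 0, 0, 0, 0], [1, 0, 0, 0, 0], [1, 0, 0, 0, 0], [1, 0, 0, 0, 0], [1, 0, 0, 0, 0]]}}

```text
clock: 5.65
position: [0.4248, 0.2885, 0.0437]
ee_rot: [1.484, 2.769, 0.0]
force: [-0.0, -0.3, 0.2]
width: 0.003
gripper_force: 0.0
```

{"api": "drive_tool", "payload": {"steps": [[1, 0, 0, 20, 0], [1, 0, 0, 35, 0], [1, 0, 0, 40, 0], [1, 0, 0, 40, 0], [1, 0, 0, 40, 0], [1, 0, 0, 40, 0], [1, 0, 0, 31, 0], [1, 0, -20, 0, -0.04], [1, 0, -35, 0, -0.06], [1, 0, -35, 0, -0.07], [1, 0, -35, 0, -0.07], [1, 0, -35, 0, -0.07], [1, 0, -35, 0, -0.07], [1, 0, -35, 0, -0.07], [1, 0, -35, 0, -0.07], [1, 0, -35, 0, -0.07], [1, 0, -35, 0, -0.07], [1, 0, -35, 0, -0.07], [1, 0, -35, 0, -0.06]]}}

```text
clock: 7.23
position: [0.4242, -0.1182, 0.2898]
ee_rot: [-2.439, -1.98, -0.001]
force: [0.9, 0.3, 0.5]
width: 0.0
gripper_force: 0.0
```

{"api": "drive_tool", "payload": {"steps": [[1, 10, -34, 0, -0.06], [1, 25, -28, 0, -0.06], [1, 30, -20, 0, -0.05], [1, 30, -10, 0, 0], [1, 30, 0, 0, 0], [1, 30, 0, 0, 0], [1, 22, 0, 0, 0], [1, 10, 0, 0, 0], [1, 5, 0, 0, 0], [1, 0, 0, 0, 0], [1, 0, 0, 0, 0], [1, 0, 0, 0, 0], [1, 0, 0, 0, 0]]}}

```text
clock: 8.32
position: [0.616, -0.2087, 0.2902]
ee_rot: [-2.596, -1.77, -0.001]
force: [0.1, -0.5, 0.0]
width: 0.007
gripper_force: 0.0
```

```bash
python3 - <<'E'
from h import *
d=grab('wrist'); im=d['image']; print(observe()['position'])
f=192/np.tan(np.radians(d['vfov'])/2)
M=R.from_rotvec(d['attitude']).as_matrix()
c=M.T@(np.array((.6165,-.2085,.012))-d['xyz']); th=np.arctan2(np.hypot(*c[:2]),c[2]); u=c[:2]/np.hypot(*c[:2])*th*f+[d['cx'],d['cy']]
print(u); o=im[:,:,::-1].copy(); cv2.circle(o,tuple(int(round(x)) for x in u),3,(0,0,255),1)
cv2.imwrite('pics/w2.png',cv2.resize(o,None,fx=1.5,fy=1.5,interpolation=cv2.INTER_CUBIC))
E
```

```text
[ 0.61616672 -0.20856463  0.29022879]
[258.1926919  157.37484993]
```

View pics/w2.png

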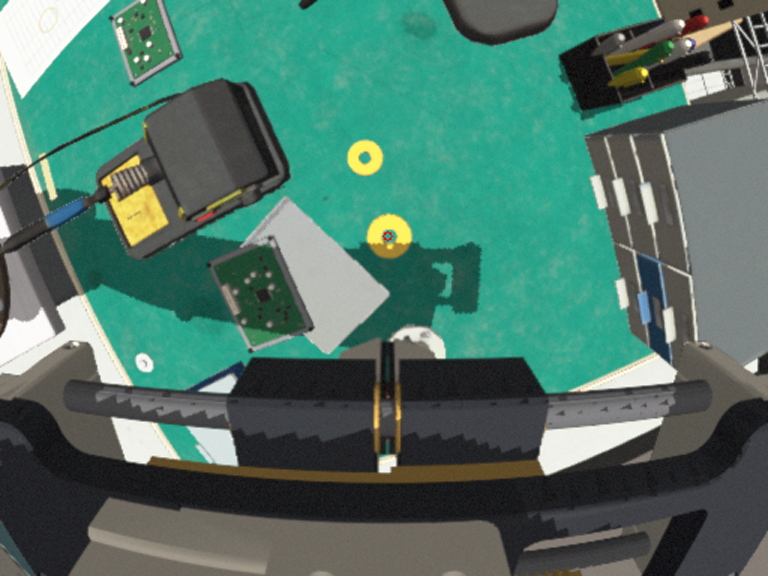

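The predicted point falls in the hole of the large reel (388,237), and the way down is clear.

{"api": "drive_tool", "payload": {"steps": [[1, 0, 0, -30, 0], [1, 0, 0, -35, 0], [1, 0, 0, -35, 0], [1, 0, 0, -35, 0], [1, 0, 0, -35, 0], [1, 0, 0, -30, 0], [1, 0, 0, -22, 0], [1, 0, 0, -15, 0], [1, 0, 0, -10, 0], [1, 0, 0, -6, 0], [1, 0, 0, 0, 0], [1, 0, 0, 0, 0], [1, 0, 0, 0, 0], [1, 0, 0, 0, 0], [1, 0, 0, 0, 0], [1, 0, 0, 0, 0]]}}

```text
clock: 9.7
position: [0.6171, -0.2086, 0.0373]
ee_rot: [2.594, 1.771, 0.001]
force: [0.1, 0.1, -0.5]
width: 0.003
gripper_force: 0.0
```

{"api": "drive_tool", "payload": {"steps": [[1, 0, 0, 0, 0], [1, 0, 0, 0, 0], [1, 0, 0, 0, 0], [1, 0, 0, 0, 0], [1, 0, 0, 0, 0], [1, 0, 0, 0, 0], [1, 0, 0, 0, 0], [1, 0, 0, 0, 0], [1, 0, 0, 0, 0], [1, 0, 0, 0, 0], [1, 0, 0, 0, 0], [1, 0, 0, 0, 0], [1, 0, 0, 0, 0], [1, 0, 0, 0, 0], [1, 0, 0, 0, 0], [1, 0, 0, 0, 0], [1, 0, 0, 0, 0], [1, 0, 0, 0, 0], [1, 0, 0, 0, 0], [1, 0, 0, 0, 0]]}}

```text
clock: 11.37
position: [0.6168, -0.2085, 0.0367]
ee_rot: [2.595, 1.771, 0.0]
force: [-0.4, 0.9, -0.0]
width: 0.002
gripper_force: 0.0
```

{"api": "drive_tool", "payload": {"steps": [[1, 0, 0, 0, 0], [1, 0, 0, 0, 0], [1, 0, 0, 0, 0], [1, 0, 0, 0, 0], [1, 0, 0, 0, 0], [1, 0, 0, 0, 0], [1, 0, 0, 0, 0], [1, 0, 0, 0, 0], [1, 0, 0, 0, 0], [1, 0, 0, 0, 0], [1, 0, 0, 0, 0], [1, 0, 0, 0, 0]]}}

```text
clock: 12.37
position: [0.6168, -0.2085, 0.0367]
ee_rot: [2.595, 1.771, 0.0]
force: [0.4, -0.0, -0.1]
width: 0.001
gripper_force: 0.0
```

{"api": "drive_tool", "payload": {"steps": [[1, 0, 0, 20, 0], [1, 0, 0, 35, 0], [1, 0, 0, 40, 0], [1, 0, 0, 40, 0], [1, 0, 0, 40, 0], [1, 0, 0, 40, 0], [1, 0, 0, 38, 0], [1, -25, 0, 0, 0], [1, -35, 0, 0, 0], [1, -35, 0, 0, 0], [1, -35, 0, 0, 0], [1, -32, 12, 0, 0.03], [1, -20, 28, 0, 0.05], [1, -10, 35, 0, 0.06], [1, 0, 35, 0, 0.06], [1, 0, 35, 0, 0.06], [1, 0, 35, 0, 0.06], [1, 0, 35, 0, 0.06], [1, 0, 35, 0, 0.06]]}}

```text
clock: 13.95
position: [0.4243, 0.0431, 0.2901]
ee_rot: [-2.143, -2.297, -0.002]
force: [0.6, 0.2, -0.4]
width: 0.007
gripper_force: 0.0
```

{"api": "drive_tool", "payload": {"steps": [[1, 0, 35, 0, 0.06], [1, 0, 35, 0, 0.06], [1, 0, 35, 0, 0.06], [1, 0, 35, 0, 0.06], [1, 11, 30, 0, 0.01], [1, 25, 25, 0, 0], [1, 30, 16, 0, 0], [1, 35, 11, 0, 0], [1, 35, 0, 0, 0], [1, 25, 0, 0, 0], [1, 15, 0, 0, 0], [1, 5, 0, 0, 0], [1, 0, 0, 0, 0], [1, 0, 0, 0, 0], [1, 0, 0, 0, 0], [1, 0, 0, 0, 0]]}}

```text
clock: 15.28
position: [0.6048, 0.2639, 0.2902]
ee_rot: [-1.842, -2.545, -0.001]
force: [-0.0, 0.1, -0.3]
width: 0.004
gripper_force: 0.0
```

```bash
python3 - <<'E'
from h import *
d=grab('wrist'); im=d['image']; print(observe()['position'])
f=192/np.tan(np.radians(d['vfov'])/2)
M=R.from_rotvec(d['attitude']).as_matrix()
c=M.T@(np.array((.6055,.228,.042))-d['xyz']); th=np.arctan2(np.hypot(*c[:2]),c[2]); u=c[:2]/np.hypot(*c[:2])*th*f+[d['cx'],d['cy']]
print(u); o=im[:,:,::-1].copy(); cv2.circle(o,tuple(int(round(x)) for x in u),2,(0,0,255),1)
cv2.imwrite('pics/w3.png',cv2.resize(o[60:260,110:410],None,fx=2.6,fy=2.6,interpolation=cv2.INTER_CUBIC))
E
```

```text
[0.60490581 0.26395915 0.29023171]
[250.49240874 185.42364598]
```

View pics/w3.png

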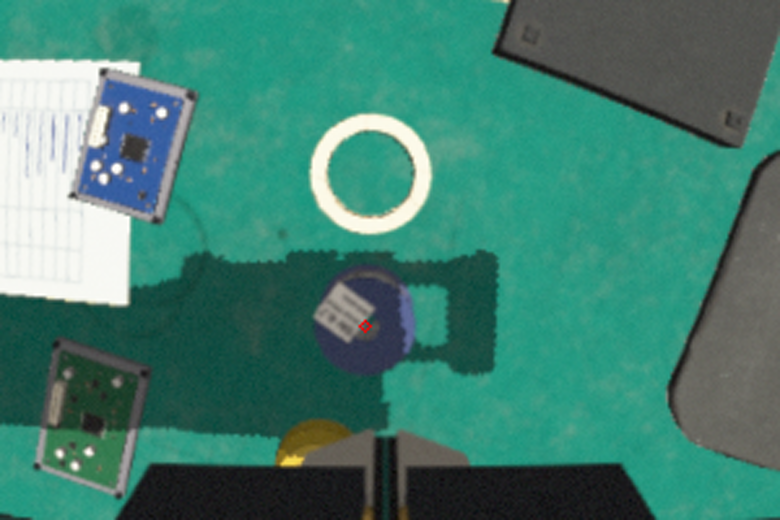

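I overshot y by 36 mm because of one row too many. The predicted point sits on the spool's hub (365,327). I'll correct y up high, then descend to z 0.067.

{"api": "drive_tool", "payload": {"steps": [[1, 0, -18, 0, 0], [1, 0, -18, 0, 0], [1, 0, 0, 0, 0], [1, 0, 0, 0, 0], [1, 0, 0, -25, 0], [1, 0, 0, -35, 0], [1, 0, 0, -35, 0], [1, 0, 0, -35, 0], [1, 0, 0, -30, 0], [1, 0, 0, -25, 0], [1, 0, 0, -18, 0], [1, 0, 0, -11, 0], [1, 0, 0, -6, 0], [1, 0, 0, -3, 0], [1, 0, 0, 0, 0], [1, 0, 0, 0, 0], [1, 0, 0, 0, 0], [1, 0, 0, 0, 0]]}}

```text
clock: 16.83
position: [0.6064, 0.2278, 0.0678]
ee_rot: [1.843, 2.544, 0.002]
force: [1.0, -0.6, 0.1]
width: 0.004
gripper_force: 0.0
```

{"api": "drive_tool", "payload": {"steps": [[1, 0, 0, 0, 0], [1, 0, 0, 0, 0], [1, 0, 0, 0, 0], [1, 0, 0, 0, 0], [1, 0, 0, 0, 0], [1, 0, 0, 0, 0], [1, 0, 0, 0, 0], [1, 0, 0, 0, 0], [1, 0, 0, 0, 0], [1, 0, 0, 0, 0], [1, 0, 0, 0, 0], [1, 0, 0, 0, 0], [1, 0, 0, 0, 0], [1, 0, 0, 0, 0], [1, 0, 0, 0, 0], [1, 0, 0, 0, 0], [1, 0, 0, 0, 0], [1, 0, 0, 0, 0], [1, 0, 0, 0, 0], [1, 0, 0, 0, 0]]}}

```text
clock: 18.5
position: [0.6058, 0.2275, 0.0667]
ee_rot: [-1.843, -2.544, -0.0]
force: [-0.1, 0.9, -0.0]
width: 0.005
gripper_force: 0.0
```

{"api": "drive_tool", "payload": {"steps": [[1, 0, 0, 0, 0], [1, 0, 0, 0, 0], [1, 0, 0, 0, 0], [1, 0, 0, 0, 0], [1, 0, 0, 0, 0], [1, 0, 0, 0, 0], [1, 0, 0, 0, 0], [1, 0, 0, 0, 0], [1, 0, 0, 0, 0], [1, 0, 0, 0, 0], [1, 0, 0, 0, 0], [1, 0, 0, 0, 0]]}}

```text
clock: 19.5
position: [0.6058, 0.2275, 0.0667]
ee_rot: [1.843, 2.544, 0.0]
force: [-0.0, -0.5, -0.4]
width: 0.006
gripper_force: 0.0
```

```bash
python3 -c "
from cell import arm
print(arm.sign_off())"
```

```text
the job is handed in; nothing more can be done
None
```

I pointed at the connector, the large braid reel and the solder spool in that order, about 25 mm above each and still for over two seconds. The job was handed in at 19.5 s, still pointing at the spool; the force readings showed no contact, and the verdict itself was not reported.

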